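# Present the orange reference plate to the inspection camera

### The arm

A 7-joint arm with a two-finger parallel gripper is mounted at the origin on the work surface. World frame = base frame: x ahead of the robot, y to its left, z up, the work surface at z = 0. Lengths are in m, angles in rad, forces in N, time in s.
With the tool pointing down it reaches from about 0.425 to 0.975 m from the base axis. Payload 16.7 kg.
Tool frame: the origin (TCP) lies midway between the tips of the shut fingers; the grasp point (between the pads) lies bot.hold_point_z behind it (bot.hold_point_z is the distance from the TCP to the grasp point, in m); z points along the fingers, y is the direction in which the jaws open and shut (so a half turn about z gives the same grasp; the last joint's range is limited). The gripper opens to 85 mm and grips with 20 to 120 N. Pads are 22 mm wide; open, the fingers measure 114 mm over their backs; the gripper's body (76 mm by 85 mm) begins 54 mm behind the grasp point. The pads swing forward as they close: fully open they stand 13 mm farther back than shut.
Start: joints at [-1.317, 0.426, 0.074, 1.606, -0.034, 1.111, -0.067], TCP at [0.265, 0.621, 0.231] pointing down, gripper open.
Joint ranges: [-2.85, 2.85], [-0.5, 2.14], [-1.23, 1.37], [0.21, 2.46], [-1.02, 4.16], [0.16, 2.05], [-2.73, 2.73]. Speed limits (rad/s): [1.89, 1.89, 2.39, 2.39, 3.01, 3.01, 3.01].

### API

Orientations are given as a rotation vector (axis times angle).
In Python, from rig import bot gives the robot as it stands.
- The arm moves only by the tool play_rows, never from a script. Its argument "commands" is a list of rows, each an object of numbers: "wx", "wy", "wz": the turn, a rotation vector about the tool's x, y, z in degrees; "dx", "dy", "dz": the shift along the tool's x, y, z in cm; "grip": the opening, from -1 (shut) to 1 (fully open). In form: [{"wx": .., "wy": .., "wz": .., "dx": .., "dy": .., "dz": .., "grip": ..}, ...]. A call has 1 to 12 rows; each row is the pose to reach, as a shift and turn from the pose commanded when the call began, along the tool's axes at that moment; what a row does not reach only later rows make up. A row lasts 1/8 s, in which the tool goes at most 62.5 mm and 10.7 degrees, less where a joint would pass 70% of its speed; a pose out of reach is approached as far as the arm can. A call with a gripper value outside its range is refused whole. The fingers move at their own pace and stop on an object; "squeeze" is the grip in N (left out, the last holds). Time passes only in rows, so rows that repeat a pose let the fingers close. It gives the time, the measured TCP pose, the force and the opening at its end, in the units of the state.
- bot.get_state(): the state, without advancing time (a new reading comes with each control period).
- bot.get_image(name): name is "scene" or "top" or "wrist"; returns the picture (420x560x3 uint8, red, green, blue); there is no depth.
- bot.get_calibration(name): a dict with "fx", "fy", "cx", "cy" (pixels), "position" and "attitude" of the camera in the world; the wrist camera has in their place "tool_from_camera" (4x4, takes a point from camera to tool coordinates, whose origin is the TCP and whose axes are the flange's). Camera axes: x right, y up, looking along -z (the intrinsics and any distortion apply to the point x, -y, -z); pixel columns grow to the right and rows downward; lengths in m; the calibration is good to about 2 mm. A picture is of the moment at which its call begins: read the wrist's pose just before it. get_calibration takes no time and is no camera call.
- bot.hand_in(): hands the job in, once; it reports no verdict.
Trained networks look in the newest picture that a camera, given by its name, has taken for a name from the list of things; names that differ only in an ending like _2 or _b are one class to them, and where a whole thing is asked for, a point or a joint stands for the part that bears it (a point fixed in the world has none). Each returns a list of dicts, best first, with "score" (0 to 1); they miss things now and then, are a little off and sometimes report something else, mostly with a low value. They report only what shows in the picture. A call takes as long as a camera call. They do not tell look-alikes from the thing itself.
- bot.recognise(query, camera): "xyz" ([x, y, z] in m, in world coordinates, good to about 4 mm: the middle of the surface that is visible of it).
- bot.place_of(query, camera): "xyz" ([x, y, z] in m, in world coordinates, good to about 4 mm: a listed point, or the origin of a listed thing).
The state is a dict: "t": time; "qpos": joint angles; "joint_vel": joint speeds; "joint_torque": joint torques, N m; "tcp_pos": TCP position; "eef_rot": TCP orientation; "ft_force": force on the tool from outside, world axes, zero at the start; "moment": the same for the moment, N m; "finger_gap": finger opening in m.
Only numpy, scipy, OpenCV 4.12 (cv2) and the standard library are available. Lean on these libraries where they do the work, as an engineer would, in place of code of your own. Each camera call takes 0.05 s, during which the arm holds its last target. There are 200 camera calls.

### The job

In the measuring room, pull the drawer with the orange front out to its stop and swing the dark cover flap inside it up and back until it rests open by itself. Draw the orange plate (not the blue one, which stays in its slot) up out of its slot and present it to the inspection camera: held still in the gripper, upright, about 100 mm in front of the lens, centred on it and square to it, either face towards the lens. Finish while still holding the plate there, drawer and flap left open; do not disturb the other things and do not bump the camera.

Things in the scene. Friction and masses are not known exactly. Their poses are not given: they have to be found in the camera images.
- cabinet: Low white cabinet fixed on the table, 240 wide (y) x 300 deep (x) x 115 mm high. Origin on the table under the middle of the front face; x points into the cabinet (away from the robot), z up. One drawer with an orange front (15 mm thick, its outer face at x = 0 when shut, its top 100 mm above the table) slides out along -x. Drawer side rims 90 mm above the table, 97 mm either side of its middle (inside).
- drawer (a joint): How far the drawer is pulled out along the cabinet's -x, m: 0 shut, 0.173 at its stop. About 5 N of friction and some damping (6 N s/m); it stays where it is left.
- drawer_handle (a point): Middle of the drawer's steel bar handle: a horizontal round bar, 11 mm thick and 110 mm long along the cabinet's y, 83 mm above the table, its axis 40 mm in front of the orange front, on two stems 47 mm either side of the middle. Moves with the drawer.
- flap_tab (a point): Middle of the yellow T-shaped pull tab's cross-bar on the cover flap: round bar 12 mm thick, 30 long across the drawer (cabinet's y), 93 mm above the table when shut, bar axis 23 mm behind the inside of the drawer's front; free air 65 mm deep beneath and beside it. A neck 12 mm wide joins it to the flap's edge 25 mm behind. Axes turn with the flap (z up when shut): tilt of z = flap angle.
- drawer_middle (a point): Point in the drawer midway between the two slots, at the height of the flap's hinge axis (93 mm above the table) and 55 mm in front of it; moves with the drawer, axes as the cabinet's. Dark flap: panel 95 long x 206 wide x 6 mm, about 140 g; hinge axis along y, 120 mm behind the shut tab's bar. Its front swings up and back, 0 shut, 1.57 rad upright, stop at 1.95; let go before upright it falls shut, past 1.65 it sinks back to its stop.
- plate_orange: Orange plate 60 (x) x 8 (y, thickness) x 62 mm (z), about 80 g, on edge in a slot of the drawer under the flap, parallel to the drawer's travel. Origin: centre of its underside, 21 mm above the table in the slot; top at 83 mm, slot rim at 47 mm. Two slots, 66 x 11 mm, 26 deep, centres 103 mm behind the drawer's front face and 33 mm left and right of its middle; it may be in either.
- plate_orange_center (a point): Centre of the orange plate, 31 mm above its lower edge; axes as the plate's (y is square to its faces).
- plate_blue: Blue plate of the same size in the other slot; stays there.
- reader: White inspection camera on a post, fixed on the table left or right of the cabinet; origin under the middle of its round base (110 mm wide, 14 mm high). Its x axis is the lens axis: the lens looks along -x (towards the robot) at 190 mm above the table, lens front 61 mm before the origin. Housing 55 mm wide, top 217 mm above the table.
- read_spot (a point): Where the plate's centre is to be held: on the lens axis 100 mm in front of the lens, 190 mm above the table; axes as the camera's (x along the lens axis). The air around it is free.
- comparator: Dial comparator on a 110 mm square base with a column, 225 mm high, fixed; stands on the other side of the cabinet from the camera. Bystander; origin under its base.
- spool: Small black wire spool, 70 mm wide, 56 mm high. Bystander; origin under its centre.
- pot: White open cup, 80 mm wide, 75 mm high. Bystander; origin under its centre.
- driver: Screwdriver lying on the table, handle to its -x. Bystander.
- gauge_block: Steel block 60 x 30 x 30 mm. Bystander; origin under its centre.
- jar: Amber jar, 44 mm wide, 60 mm high. Bystander; origin under its centre.
- bin: Grey open bin, 160 x 120 x 60 mm. Bystander; origin under its centre.
Things that resemble listed ones, but are neither listed nor needed, are in the scene too. Leave any purple look-alike of the reader alone.

How it is judged:
By the outcome, as a careful person would: the job done as asked, in the order asked, and still so for the second after the job is handed in, while the arm keeps its last pose, push and grip.
It also fails if it takes over 72 s, if anything falls off the work surface, if the arm or the gripper's body presses on something with over 40 N, if the wrist force passes 120 N, or if a joint passes its speed limit or range.

## Working session

There is one attempt and no reset: what is moved stays moved. The work goes in short steps, Python scripts to look and compute and a tool call to move; the robot and the scene stay as the last step left them, time stands still between calls to the robot, and variables do not carry over. Pictures are saved under pics/ and viewed, about 8 in all and at most 12, crops included, and the job is handed in when it is done.

Besides the shell and the picture viewer there is one more tool, called after "Request:" by a JSON object that holds its "fn" and its "kwargs". play_rows: Moves the arm, as the interface text tells. Its arguments: {"type":"object","properties":{"commands":{"type":"array","items":{"type":"object","properties":{"wx":{"type":"number"},"wy":{"type":"number"},"wz":{"type":"number"},"dx":{"type":"number"},"dy":{"type":"number"},"dz":{"type":"number"},"grip":{"type":"number"}}}},"squeeze":{"type":"number"}},"required":["commands"]}

```bash
ls; mkdir -p pics
cat > h.py <<'E'
import numpy as np, cv2
from scipy.spatial.transform import Rotation as R
from rig import bot
np.set_printoptions(precision=4,suppress=True)
def save(n,f):
    im=bot.get_image(n); cv2.imwrite('pics/'+f,im[:,:,::-1]); return im
def st():
    s=bot.get_state(); print('t',s['t'],'tcp',np.array(s['tcp_pos']),'rot',np.array(s['eef_rot']),'F',np.array(s['ft_force']),'gap',s['finger_gap'],'q',np.array(s['qpos'])); return s
def ask(qs,cam,f='place_of'):
    for q in qs:
        for d in getattr(bot,f)(q,cam)[:3]: print(cam,f,q,np.array(d['xyz']),round(d['score'],2),[k for k in d if k not in('xyz','score')])
def rel(s,p,Rt=None):
    """cm shift in tool axes, and rotvec deg to target"""
    R0=R.from_rotvec(s['eef_rot']); d=R0.inv().apply(np.array(p)-s['tcp_pos'])*100
    w=np.degrees((R0.inv()*Rt).as_rotvec()) if Rt is not None else None
    print('d cm',d,'w deg',w)
E
python3 - <<'E'
from h import *
s=st(); print(R.from_rotvec(s['eef_rot']).as_matrix(), bot.hold_point_z)
a=save('scene','s0.png'); b=save('top','t0.png')
cv2.imwrite('pics/a0.png',cv2.resize(np.vstack([a,b])[:,:,::-1],None,fx=.714,fy=.714))
for c in('scene','top'):
    print(c,bot.get_calibration(c))
    ask(['cabinet','drawer_handle','reader','read_spot','comparator'],c)
E
```

```text
pics
t 0.0 tcp [0.2651 0.6203 0.2306] rot [-0.63   -3.0776  0.0019] F [-0.3963  0.1876  0.0189] gap 0.08550563288612241 q [-1.3165  0.4267  0.0738  1.6066 -0.0341  1.1108 -0.0671]
[[-0.9196  0.3929 -0.0004]
 [ 0.3929  0.9196 -0.0012]
 [-0.0001 -0.0012 -1.    ]] 0.0187
scene {'fx': 423.5028148613964, 'fy': 423.5028148613964, 'cx': 289.0385509637928, 'cy': 205.25153769018866, 'position': array([1.1031, 0.4048, 1.1638]), 'attitude': array([0.3394, 0.6503, 2.0911])}
scene place_of cabinet [ 0.6339 -0.0086  0.0008] 0.73 []
scene place_of drawer_handle [ 0.6027 -0.0057  0.0867] 0.84 []
scene place_of reader [ 0.4105 -0.2118 -0.0049] 0.89 []
scene place_of reader [ 0.7242 -0.2937 -0.0025] 0.86 []
scene place_of reader [ 0.7162 -0.4558  0.0037] 0.77 []
scene place_of read_spot [ 0.4314 -0.384  -0.005 ] 0.33 []
scene place_of comparator [0.7031 0.3237 0.004 ] 0.82 []
top {'fx': 428.20440290547737, 'fy': 428.20440290547737, 'cx': 283.45646713279916, 'cy': 204.92076847107455, 'position': array([ 0.3569, -0.0177,  1.6985]), 'attitude': array([ 0.0902, -0.0897, -1.5684])}
top place_of cabinet [ 0.6395 -0.0102  0.0004] 0.94 []
top place_of drawer_handle [ 0.5934 -0.0061  0.083 ] 0.91 []
top place_of drawer_handle [ 0.5247 -0.5702  0.0049] 0.65 []
top place_of drawer_handle [0.4503 0.4397 0.0023] 0.44 []
top place_of reader [ 0.4135 -0.2133 -0.0025] 0.95 []
top place_of reader [ 0.5965 -0.0052  0.0834] 0.62 []
top place_of reader [ 0.7137 -0.4541  0.0008] 0.61 []
top place_of comparator [ 0.7016  0.3201 -0.0006] 0.56 []
```

View pics/a0.png

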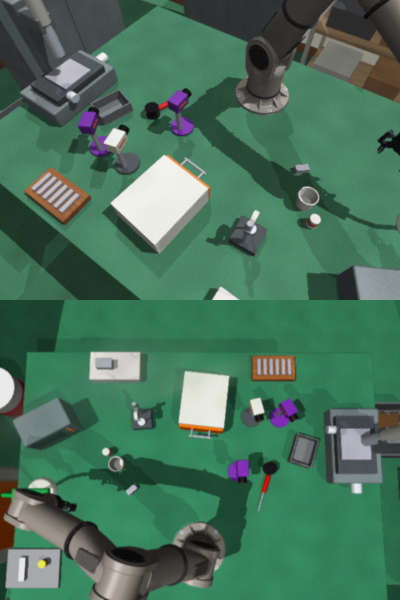

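The scene view shows the white cabinet with its orange front at about (185,170), the white reader at (117,140) and purple look-alikes at (90,120) and (180,105). In the top view the cabinet is at (205,400) and the white reader at (256,408). Next I'll measure the yaws from pixels.

```bash
cat >> h.py <<'E'
def cam(n,s=None):
    c=bot.get_calibration(n)
    if n=='wrist':
        T=np.array(c['tool_from_camera']); R0=R.from_rotvec(s['eef_rot']).as_matrix()
        return c,R0@T[:3,3]+s['tcp_pos'],R0@T[:3,:3]
    return c,np.array(c['position']),R.from_rotvec(c['attitude']).as_matrix()
def unproj(C,uv,z):
    c,p,A=C; uv=np.atleast_2d(uv).astype(float)
    r=np.c_[(uv[:,0]-c['cx'])/c['fx'],-(uv[:,1]-c['cy'])/c['fy'],-np.ones(len(uv))]@A.T
    return p+r*((z-p[2])/r[:,2])[:,None]
def proj(C,P):
    c,p,A=C; q=(np.atleast_2d(P)-p)@A
    return np.c_[c['cx']+c['fx']*q[:,0]/-q[:,2],c['cy']-c['fy']*q[:,1]/-q[:,2]]
E
python3 - <<'E'
from h import *
print(bot.get_calibration('wrist'))
t=cv2.imread('pics/t0.png'); s=cv2.imread('pics/s0.png')
C=cam('top')
hsv=cv2.cvtColor(t,cv2.COLOR_BGR2HSV)
m=cv2.inRange(hsv,(0,0,150),(179,60,255)); m[:,:240]=0;m[:,335:]=0;m[:95]=0;m[190:]=0
cn=max(cv2.findContours(m,0,2)[0],key=cv2.contourArea)
b=cv2.boxPoints(cv2.minAreaRect(cn)); P=unproj(C,b,.115); print('cab top',b,P)
for i in range(4):
    d=P[(i+1)%4]-P[i]; print(np.linalg.norm(d),np.degrees(np.arctan2(d[1],d[0])))
m=cv2.inRange(hsv,(5,150,120),(22,255,255)); m[:,:240]=0;m[:,335:]=0;m[:150]=0;m[200:]=0
ys,xs=np.nonzero(m); print('orange',len(xs),xs.min(),xs.max(),unproj(C,[[xs.min(),ys[xs<=xs.min()+2].mean()],[xs.max(),ys[xs>=xs.max()-2].mean()]],.1))
A=cv2.resize(t[110:230,300:440],(560,480),interpolation=2)
B=cv2.resize(s[110:250,90:230],(480,480),interpolation=2)
cv2.imwrite('pics/a1.png',cv2.resize(np.hstack([A,B]),(800,369)))
E
```

```text
{'fx': 373.6303206602967, 'fy': 373.6303206602967, 'cx': 278.8775985339251, 'cy': 210.39565092669898, 'tool_from_camera': array([[ 0.0005,  0.9518,  0.3067,  0.0775],
       [ 1.    , -0.0001, -0.0013, -0.0003],
       [-0.0012,  0.3067, -0.9518, -0.1441],
       [ 0.    ,  0.    ,  0.    ,  1.    ]])}
cab top [[249.1009 172.2718]
 [257.1112  98.5773]
 [320.901  105.511 ]
 [312.8907 179.2055]] [[ 0.6625  0.1119  0.115 ]
 [ 0.9493  0.084   0.115 ]
 [ 0.9219 -0.1602  0.115 ]
 [ 0.6362 -0.1274  0.115 ]]
0.28813948067373907 -5.5590112042578435
0.24570113758897918 -96.39631500243938
0.2875570578996781 173.46510439019883
0.24079562494666565 83.73514820193888
orange 362 251 312 [[ 0.6508  0.1058  0.1   ]
 [ 0.6285 -0.125   0.1   ]]
```

View pics/a1.png

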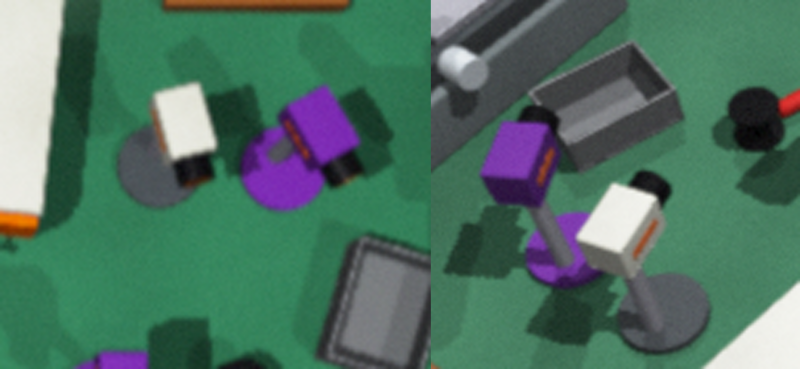

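The white reader's base is at about (160,165) in the left crop. Its lens points down and slightly right, so its yaw is about +15°. The cabinet yaw is about -6.2°. I'll move above the handle first.

```bash
cat >> h.py <<'E'
def Rt(yaw_y,tilt=0,ax=None):
    """tool down with tool y at yaw_y deg"""
    a=np.radians(yaw_y); y=np.array([np.cos(a),np.sin(a),0]); z=np.array([0,0,-1.]); x=np.cross(y,z)
    r=R.from_matrix(np.c_[x,y,z])
    return R.from_rotvec(np.radians(tilt)*np.array(ax))*r if tilt else r
E
python3 - <<'E'
from h import *
s=bot.get_state(); rel(s,[.598,-.005,.26],Rt(-6.2))
E
```

```text
d cm [-55.1887 -44.4585  -2.8705] w deg [-0.0027 -0.0022 73.062 ]
```

Request:
{"fn": "play_rows", "kwargs": {"commands": [{"dx":-4,"dy":-3,"dz":-5,"wz":5,"grip":-0.3},{"dx":-55.2,"dy":-44.5,"dz":-5,"wz":73,"grip":-0.3},{"dx":-55.2,"dy":-44.5,"dz":-5,"wz":73,"grip":-0.3},{"dx":-55.2,"dy":-44.5,"dz":-5,"wz":73,"grip":-0.3},{"dx":-55.2,"dy":-44.5,"dz":-5,"wz":73,"grip":-0.3},{"dx":-55.2,"dy":-44.5,"dz":-5,"wz":73,"grip":-0.3},{"dx":-55.2,"dy":-44.5,"dz":-5,"wz":73,"grip":-0.3},{"dx":-55.2,"dy":-44.5,"dz":-5,"wz":73,"grip":-0.3},{"dx":-55.2,"dy":-44.5,"dz":-5,"wz":73,"grip":-0.3},{"dx":-55.2,"dy":-44.5,"dz":-5,"wz":73,"grip":-0.3},{"dx":-55.2,"dy":-44.5,"dz":-2.9,"wz":73,"grip":-0.3},{"dx":-55.2,"dy":-44.5,"dz":-2.9,"wz":73,"grip":-0.3}]}}

```text
validation failed for argument at $.co...
```

Request:
{"fn": "play_rows", "kwargs": {"commands": [{"dx":0,"grip":-0.3}]}}

```text
validation failed for argument at $.co...
```

Run:
```python
from h import *
s=st(); save('wrist','w0.png'); ask(['drawer_handle','cabinet'],'wrist'); rel(s,[.598,-.005,.26],Rt(-6.2))
```

```text
t 0.6 tcp [0.2652 0.6207 0.2313] rot [-0.63   -3.0777  0.    ] F [-0.3014 -0.4295  0.7291] gap 0.08509400644003536 q [-1.3165  0.4261  0.0739  1.606  -0.0341  1.1108 -0.0671]
d cm [-55.1887 -44.4585  -2.8705] w deg [-0.0027 -0.0022 73.062 ]
```

View pics/w0.png

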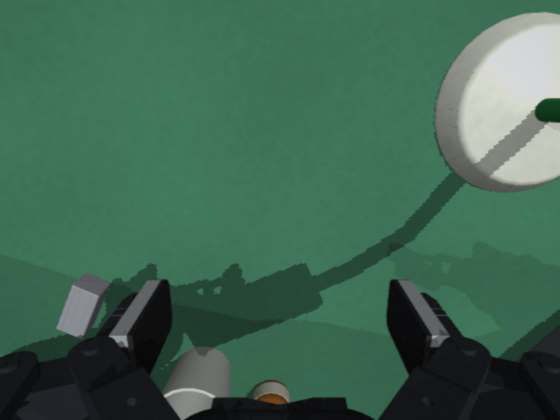

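The move was refused: the wrist view still shows the start pose, with the fingers at (140,320) and (420,320). I'll resend with every key in each row.

Request:
{"fn": "play_rows", "kwargs": {"commands": [{"wx":0,"wy":0,"wz":5,"dx":-4,"dy":-3,"dz":-5,"grip":-0.3},{"wx":0,"wy":0,"wz":73,"dx":-55.2,"dy":-44.5,"dz":-5,"grip":-0.3},{"wx":0,"wy":0,"wz":73,"dx":-55.2,"dy":-44.5,"dz":-5,"grip":-0.3},{"wx":0,"wy":0,"wz":73,"dx":-55.2,"dy":-44.5,"dz":-5,"grip":-0.3},{"wx":0,"wy":0,"wz":73,"dx":-55.2,"dy":-44.5,"dz":-5,"grip":-0.3},{"wx":0,"wy":0,"wz":73,"dx":-55.2,"dy":-44.5,"dz":-5,"grip":-0.3},{"wx":0,"wy":0,"wz":73,"dx":-55.2,"dy":-44.5,"dz":-5,"grip":-0.3},{"wx":0,"wy":0,"wz":73,"dx":-55.2,"dy":-44.5,"dz":-5,"grip":-0.3},{"wx":0,"wy":0,"wz":73,"dx":-55.2,"dy":-44.5,"dz":-5,"grip":-0.3},{"wx":0,"wy":0,"wz":73,"dx":-55.2,"dy":-44.5,"dz":-5,"grip":-0.3},{"wx":0,"wy":0,"wz":73,"dx":-55.2,"dy":-44.5,"dz":-2.9,"grip":-0.3},{"wx":0,"wy":0,"wz":73,"dx":-55.2,"dy":-44.5,"dz":-2.9,"grip":-0.3}]}}

```text
t: 2.25
tcp_pos: [0.5987, -0.0083, 0.2602]
eef_rot: [2.339, 2.097, 0.0]
ft_force: [-0.6, 0.9, -0.2]
finger_gap: 0.03
```

Run:
```python
from h import *
s=st(); im=save('wrist','w1.png'); ask(['drawer_handle','cabinet','reader','read_spot'],'wrist'); C=cam('wrist',s)
print('expected handle px',proj(C,[[.598,-.005,.083],[.604,.05,.083],[.592,-.06,.083]]))
```

```text
t 2.25 tcp [ 0.5987 -0.0083  0.2602] rot [2.3386 2.0967 0.0001] F [-0.5605  0.9172 -0.2027] gap 0.030040631360392932 q [-0.5872  0.3146  0.6207  1.7777 -0.2015  1.1128 -0.009 ]
wrist place_of drawer_handle [ 0.596  -0.0077  0.0834] 0.75 []
wrist place_of cabinet [ 0.6414 -0.0098  0.    ] 0.58 []
wrist place_of cabinet [ 0.5976 -0.0056  0.0815] 0.17 []
wrist place_of reader [ 0.4093 -0.2141 -0.0003] 0.57 []
wrist place_of reader [ 0.5944 -0.0079  0.0849] 0.32 []
expected handle px [[276.282  179.7231]
 [276.1513 114.9329]
 [276.3998 238.1721]]
```

View pics/w1.png

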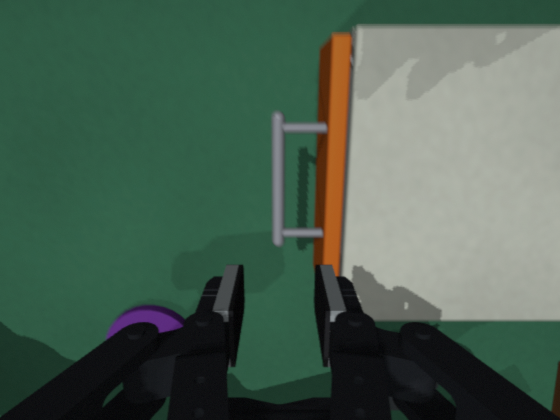

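The handle bar appears at column 278, rows 114–243, within 2 px of the prediction. I'll go down and grip it.

Request:
{"fn": "play_rows", "kwargs": {"commands": [{"wx":0,"wy":0,"wz":0,"dx":0.25,"dy":0.1,"dz":6,"grip":-0.3},{"wx":0,"wy":0,"wz":0,"dx":0.25,"dy":0.1,"dz":12,"grip":-0.3},{"wx":0,"wy":0,"wz":0,"dx":0.25,"dy":0.1,"dz":16,"grip":-0.3},{"wx":0,"wy":0,"wz":0,"dx":0.25,"dy":0.1,"dz":19.4,"grip":-0.3},{"wx":0,"wy":0,"wz":0,"dx":0.25,"dy":0.1,"dz":19.4,"grip":-0.3},{"wx":0,"wy":0,"wz":0,"dx":0.25,"dy":0.1,"dz":19.4,"grip":-1},{"wx":0,"wy":0,"wz":0,"dx":0.25,"dy":0.1,"dz":19.4,"grip":-1},{"wx":0,"wy":0,"wz":0,"dx":0.25,"dy":0.1,"dz":19.4,"grip":-1}], "squeeze": 50}}

```text
t: 3.5
tcp_pos: [0.5978, -0.0021, 0.0677]
eef_rot: [-2.335, -2.098, 0.001]
ft_force: [-12.4, 2.2, 3.7]
finger_gap: 0.0087
```

Request:
{"fn": "play_rows", "kwargs": {"commands": [{"wx":0,"wy":0,"wz":0,"dx":0,"dy":-2,"dz":0,"grip":-1},{"wx":0,"wy":0,"wz":0,"dx":0,"dy":-4,"dz":0,"grip":-1},{"wx":0,"wy":0,"wz":0,"dx":0,"dy":-6,"dz":0,"grip":-1},{"wx":0,"wy":0,"wz":0,"dx":0,"dy":-8,"dz":0,"grip":-1},{"wx":0,"wy":0,"wz":0,"dx":0,"dy":-10,"dz":0,"grip":-1},{"wx":0,"wy":0,"wz":0,"dx":0,"dy":-12,"dz":0,"grip":-1},{"wx":0,"wy":0,"wz":0,"dx":0,"dy":-14,"dz":0,"grip":-1},{"wx":0,"wy":0,"wz":0,"dx":0,"dy":-15.5,"dz":0,"grip":-1},{"wx":0,"wy":0,"wz":0,"dx":0,"dy":-16.5,"dz":0,"grip":-1},{"wx":0,"wy":0,"wz":0,"dx":0,"dy":-17.2,"dz":0,"grip":-1},{"wx":0,"wy":0,"wz":0,"dx":0,"dy":-17.6,"dz":0,"grip":-1},{"wx":0,"wy":0,"wz":0,"dx":0,"dy":-17.6,"dz":0,"grip":-1}]}}

```text
t: 5.0
tcp_pos: [0.4257, 0.0169, 0.0678]
eef_rot: [2.335, 2.1, 0.006]
ft_force: [4.5, 3.8, -12.1]
finger_gap: 0.0089
```

Request:
{"fn": "play_rows", "kwargs": {"commands": [{"wx":0,"wy":0,"wz":0,"dx":0,"dy":-0.3,"dz":0,"grip":-1},{"wx":0,"wy":0,"wz":0,"dx":0,"dy":-0.6,"dz":0,"grip":-1},{"wx":0,"wy":0,"wz":0,"dx":0,"dy":-0.6,"dz":0,"grip":-1}]}}

```text
t: 5.38
tcp_pos: [0.4257, 0.0169, 0.0691]
eef_rot: [2.33, 2.093, 0.018]
ft_force: [32.7, -5.1, -23.9]
finger_gap: 0.0092
```

The drawer is at its stop: it travelled 173 mm and no further under 33 N. I'll release, rise and look at the flap.

Request:
{"fn": "play_rows", "kwargs": {"commands": [{"wx":0,"wy":0,"wz":0,"dx":0,"dy":0.6,"dz":0,"grip":-1},{"wx":0,"wy":0,"wz":0,"dx":0,"dy":0.6,"dz":0,"grip":-0.3},{"wx":0,"wy":0,"wz":0,"dx":0,"dy":0.6,"dz":0,"grip":-0.3},{"wx":0,"wy":0,"wz":0,"dx":0,"dy":0.6,"dz":-5,"grip":-0.3},{"wx":0,"wy":0,"wz":0,"dx":0,"dy":0.6,"dz":-11,"grip":-0.3},{"wx":0,"wy":0,"wz":-20,"dx":-0.2,"dy":3,"dz":-16,"grip":0.2},{"wx":0,"wy":0,"wz":-90,"dx":-0.2,"dy":8.5,"dz":-19,"grip":0.2},{"wx":0,"wy":0,"wz":-90,"dx":-0.2,"dy":8.5,"dz":-19,"grip":0.2},{"wx":0,"wy":0,"wz":-90,"dx":-0.2,"dy":8.5,"dz":-19,"grip":0.2},{"wx":0,"wy":0,"wz":-90,"dx":-0.2,"dy":8.5,"dz":-19,"grip":0.2},{"wx":0,"wy":0,"wz":-90,"dx":-0.2,"dy":8.5,"dz":-19,"grip":0.2},{"wx":0,"wy":0,"wz":-90,"dx":-0.2,"dy":8.5,"dz":-19,"grip":0.2}]}}

```text
t: 6.88
tcp_pos: [0.5023, 0.0053, 0.2568]
eef_rot: [0.582, 3.087, 0.001]
ft_force: [0.2, 0.2, -0.7]
finger_gap: 0.0509
```

Request:
{"fn": "play_rows", "kwargs": {"commands": [{"wx":0,"wy":0,"wz":-90,"dx":0,"dy":0,"dz":0,"grip":0.2}]}}

```text
t: 7.0
tcp_pos: [0.5024, 0.0053, 0.2568]
eef_rot: [0.29, 3.128, 0.001]
ft_force: [-1.3, -0.3, -1.2]
finger_gap: 0.0512
```

Run:
```python
from h import *
s=st(); im=save('wrist','w2.png'); ask(['flap_tab','drawer_middle','drawer_handle','drawer'],'wrist'); C=cam('wrist',s)
o=np.array([.639,-.009,0]); a=np.radians(-6.3); X=np.array([np.cos(a),np.sin(a),0]);Y=np.array([-np.sin(a),np.cos(a),0]);Z=np.array([0,0,1])
tab=o-.135*X+.093*Z; print('tab exp',tab,'px',proj(C,[tab,tab+.015*Y,tab-.015*Y,o-.173*X+.1*Z+.12*Y,o-.173*X+.1*Z-.12*Y,o-.213*X+.083*Z]))
rel(s,[tab[0],tab[1],.26],Rt(83.7))
```

```text
t 7.0 tcp [0.5024 0.0053 0.2568] rot [0.2904 3.1278 0.0006] F [-1.2845 -0.3303 -1.2434] gap 0.051160661569054695 q [-0.6763  0.1186  0.5917  1.9827 -0.0761  1.0611  1.335 ]
wrist place_of flap_tab [0.5042 0.0047 0.1   ] 0.92 []
wrist place_of drawer_middle [ 0.5703 -0.0001  0.0944] 0.55 []
wrist place_of drawer_handle [0.425  0.0126 0.0851] 0.59 []Traceback (most recent call last):
  File "<stdin>", line 2, in <module>
  File "h.py", line 11, in ask
    for d in getattr(bot,f)(q,cam)[:3]: print(cam,f,q,np.array(d['xyz']),round(d['score'],2),[k for k in d if k not in('xyz','score')])
             ~~~~~~~~~~~~~~^^^^^^^
ValueError: it knows: bin, cabinet, comparator, drawer_handle, drawer_middle, driver, flap_tab, gauge_block, jar, plate_blue, plate_orange, plate_orange_center, pot, read_spot, reader, spool
```

View pics/w2.png

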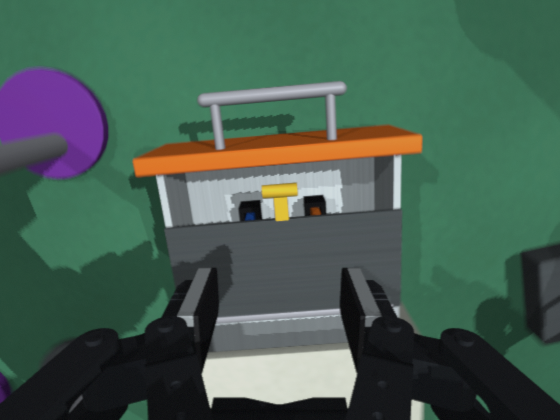

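The yellow tab is at (280,190), which agrees with the model. Past the flap's edge, the orange plate shows in the right (+y) slot at (316,210) and the blue one in the left at (250,213). I'll grip the tab by its ends.

Request:
{"fn": "play_rows", "kwargs": {"commands": [{"wx":0,"wy":0,"wz":-4.3,"dx":-0.2,"dy":0,"dz":5,"grip":0.2},{"wx":0,"wy":0,"wz":-4.3,"dx":-0.2,"dy":0,"dz":11,"grip":0.2},{"wx":0,"wy":0,"wz":-4.3,"dx":-0.2,"dy":0,"dz":15,"grip":0.2},{"wx":0,"wy":0,"wz":-4.3,"dx":-0.2,"dy":0,"dz":18.1,"grip":0.2},{"wx":0,"wy":0,"wz":-4.3,"dx":-0.2,"dy":0,"dz":18.1,"grip":0.2},{"wx":0,"wy":0,"wz":-4.3,"dx":-0.2,"dy":0,"dz":18.1,"grip":-1},{"wx":0,"wy":0,"wz":-4.3,"dx":-0.2,"dy":0,"dz":18.1,"grip":-1},{"wx":0,"wy":0,"wz":-4.3,"dx":-0.2,"dy":0,"dz":18.1,"grip":-1}], "squeeze": 25}}

```text
t: 8.2
tcp_pos: [0.5053, 0.0051, 0.0765]
eef_rot: [0.183, 3.134, 0.001]
ft_force: [-1.3, 0.9, 9.6]
finger_gap: 0.0294
```

Run:
```python
from h import *
s=st(); R0=R.from_rotvec(s['eef_rot']); T=R0.as_matrix(); print(T)
# arc of bar about hinge, tool frame shifts (commanded start pose assumed = measured); grasp offset g along tool z behind TCP
a=np.radians(-6.3); X=np.array([np.cos(a),np.sin(a),0]);Y=np.array([-np.sin(a),np.cos(a),0]);Z=np.array([0,0,1])
g=.017; B0=s['tcp_pos']-T[:,2]*g
for f,tilt in [(8,3),(18,7),(28,11),(38,15),(48,19),(58,23),(68,27),(78,31),(88,36),(97,40),(103,44),(106,46)]:
    f=np.radians(f); B=B0+.12*((1-np.cos(f))*X+np.sin(f)*Z)
    Rn=R.from_rotvec(-np.radians(tilt)*Y)*R0
    tcp=B+Rn.apply([0,0,g]); d=T.T@(tcp-s['tcp_pos'])*100; w=np.degrees((R0.inv()*Rn).as_rotvec()); print(np.round(d,1),np.round(w,1), Rn.apply([0,0,1]))
```

```text
t 8.2 tcp [0.5053 0.0051 0.0765] rot [0.1828 3.1343 0.0014] F [-1.3497  0.9315  9.5812] gap 0.029428072880719622 q [-0.5505  0.3977  0.5013  2.1377 -0.3048  0.6716  1.6127]
[[-0.9932  0.1162  0.0021]
 [ 0.1162  0.9932  0.0007]
 [-0.002   0.001  -1.    ]]
[-0.2  0.  -1.7] [-0. -3. -0.] [ 0.0541 -0.005  -0.9985]
[-0.8  0.  -3.7] [-0. -7. -0.] [ 0.1232 -0.0126 -0.9923]
[-1.7  0.  -5.7] [ -0.1 -11.   -0. ] [ 0.1917 -0.0202 -0.9813]
[-3.   0.  -7.4] [ -0.1 -15.   -0. ] [ 0.2592 -0.0277 -0.9654]
[-4.5  0.  -9. ] [ -0.1 -19.   -0. ] [ 0.3256 -0.035  -0.9449]
[ -6.3   0.1 -10.3] [ -0.2 -23.   -0. ] [ 0.3903 -0.0421 -0.9197]
[ -8.3   0.1 -11.3] [ -0.2 -27.   -0. ] [ 0.4531 -0.0491 -0.8901]
[-10.4   0.1 -12. ] [ -0.2 -31.   -0. ] [ 0.5137 -0.0557 -0.8562]
[-12.6   0.1 -12.3] [ -0.2 -36.   -0. ] [ 0.5859 -0.0637 -0.8079]
[-14.6   0.1 -12.3] [ -0.3 -40.   -0. ] [ 0.6405 -0.0697 -0.7648]
[-15.9   0.1 -12.1] [ -0.3 -44.   -0. ] [ 0.692  -0.0754 -0.718 ]
[-16.6   0.1 -12. ] [ -0.3 -46.   -0. ] [ 0.7165 -0.0781 -0.6932]
```

Request:
{"fn": "play_rows", "kwargs": {"commands": [{"wx":0,"wy":-3,"wz":0,"dx":-0.2,"dy":0,"dz":-1.7,"grip":-1},{"wx":0,"wy":-7,"wz":0,"dx":-0.8,"dy":0,"dz":-3.7,"grip":-1},{"wx":0,"wy":-11,"wz":0,"dx":-1.7,"dy":0,"dz":-5.7,"grip":-1},{"wx":0,"wy":-15,"wz":0,"dx":-3,"dy":0,"dz":-7.4,"grip":-1},{"wx":0,"wy":-19,"wz":0,"dx":-4.5,"dy":0,"dz":-9,"grip":-1},{"wx":0,"wy":-19,"wz":0,"dx":-4.5,"dy":0,"dz":-9,"grip":-1}]}}

```text
t: 8.95
tcp_pos: [0.5492, 0.0003, 0.1663]
eef_rot: [0.163, 2.805, -0.025]
ft_force: [-4.1, 1.8, 3.3]
finger_gap: 0.029
```

Run:
```python
from h import *
s=st(); ask(['flap_tab'],'scene'); ask(['flap_tab'],'top')
R0=R.from_rotvec(s['eef_rot']); T=R0.as_matrix()
a=np.radians(-6.3); X=np.array([np.cos(a),np.sin(a),0]);Y=np.array([-np.sin(a),np.cos(a),0]);Z=np.array([0,0,1])
g=.017
def pose(f,tilt):
    f=np.radians(f); B=np.array([.5053,.0051,.0935])+.12*((1-np.cos(f))*X+np.sin(f)*Z)
    Rn=R.from_rotvec(-np.radians(tilt)*Y)*Rt(83.35); return B+Rn.apply([0,0,g]),Rn
print('err from plan mm',(s['tcp_pos']-pose(48,19)[0])*1e3)
p0,R0=pose(48,19)
for f,t in [(58,23),(68,27),(78,31),(88,36),(97,40),(103,44),(106,46)]:
    p,Rn=pose(f,t); print(np.round(R0.inv().apply(p-p0)*100,1),np.round(np.degrees((R0.inv()*Rn).as_rotvec()),1))
```

```text
t 8.95 tcp [0.5492 0.0003 0.1663] rot [ 0.1627  2.8048 -0.0249] F [-4.1469  1.8192  3.3207] gap 0.029025551200724687 q [-0.768   0.1637  0.6587  2.2269 -0.0478  0.4615  1.3622]
top place_of flap_tab [ 0.7041  0.3216 -0.0051] 0.16 []
err from plan mm [-1.0893  0.1389 -0.334 ]
[-2.1  0.  -0.7] [-0. -4.  0.]
[-4.3  0.  -1. ] [-0. -8. -0.]
[-6.5  0.  -0.9] [ -0.1 -12.   -0. ]
[-8.7  0.1 -0.5] [ -0.1 -17.    0. ]
[-10.6   0.1   0.1] [ -0.1 -21.    0. ]
[-11.8   0.1   0.7] [ -0.2 -25.    0. ]
[-12.3   0.1   1. ] [ -0.2 -27.    0. ]
```

Run:
```python
from h import *
a=np.radians(-6.3); X=np.array([np.cos(a),np.sin(a),0]);Y=np.array([-np.sin(a),np.cos(a),0]);Z=np.array([0,0,1])
g=.017
def pose(f,tilt):
    f=np.radians(f); B=np.array([.5053,.0051,.0935])+.12*((1-np.cos(f))*X+np.sin(f)*Z)
    Rn=R.from_rotvec(-np.radians(tilt)*Y)*Rt(83.35); return B+Rn.apply([0,0,g]),Rn
p0,R0=pose(48,19)
for f,t in [(58,20),(68,22),(78,24),(88,26),(97,28),(103,29),(106,30)]:
    p,Rn=pose(f,t); print(np.round(R0.inv().apply(p-p0)*100,1),np.round(np.degrees((R0.inv()*Rn).as_rotvec()),1))
```

```text
[-2.   0.  -0.6] [-0. -1.  0.]
[-4.1  0.  -0.9] [-0. -3.  0.]
[-6.3  0.  -0.9] [-0. -5.  0.]
[-8.4  0.1 -0.4] [-0. -7.  0.]
[-10.2   0.1   0.2] [-0.1 -9.   0. ]
[-11.3   0.1   0.8] [ -0.1 -10.    0. ]
[-11.9   0.1   1.2] [ -0.1 -11.    0. ]
```

Request:
{"fn": "play_rows", "kwargs": {"commands": [{"wx":0,"wy":-1,"wz":0,"dx":-2,"dy":0,"dz":-0.6,"grip":-1},{"wx":0,"wy":-3,"wz":0,"dx":-4.1,"dy":0,"dz":-0.9,"grip":-1},{"wx":0,"wy":-5,"wz":0,"dx":-6.3,"dy":0,"dz":-0.9,"grip":-1},{"wx":0,"wy":-7,"wz":0,"dx":-8.4,"dy":0.1,"dz":-0.4,"grip":-1},{"wx":0,"wy":-9,"wz":0,"dx":-10.2,"dy":0.1,"dz":0.2,"grip":-1},{"wx":0,"wy":-10,"wz":0,"dx":-11.3,"dy":0.1,"dz":0.8,"grip":-1},{"wx":0,"wy":-11,"wz":0,"dx":-11.9,"dy":0.1,"dz":1.2,"grip":-1},{"wx":0,"wy":-11,"wz":0,"dx":-11.9,"dy":0.1,"dz":1.2,"grip":-1}]}}

```text
t: 10.05
tcp_pos: [0.6675, -0.0128, 0.1944]
eef_rot: [0.152, 2.61, -0.04]
ft_force: [1.2, 1.9, 15.9]
finger_gap: 0.0292
```

Run:
```python
from h import *
s=st(); a=save('scene','s1.png'); b=save('wrist','w3.png')
A=cv2.resize(a[60:270,110:390],(560,420)); cv2.imwrite('pics/a3.png',cv2.resize(np.vstack([A,b])[:,:,::-1],None,fx=.7,fy=.7))
ask(['flap_tab'],'wrist')
```

```text
t 10.05 tcp [ 0.6675 -0.0128  0.1944] rot [ 0.1525  2.6101 -0.0398] F [ 1.2192  1.9166 15.926 ] gap 0.029157316910149667 q [-0.6572  0.271   0.6033  2.1055 -0.135   0.2957  1.4614]
wrist place_of flap_tab [ 0.6533 -0.013   0.2149] 0.78 []
```

View pics/a3.png

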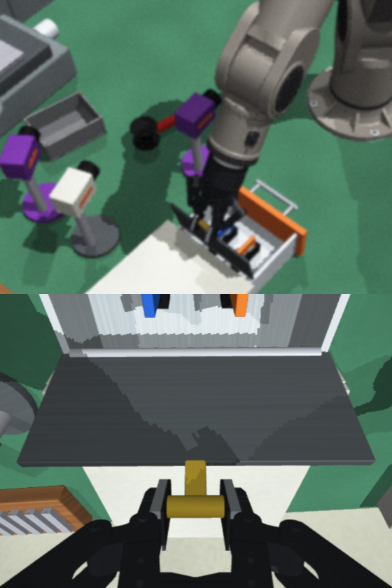

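The flap is past upright (tab at z 0.215, behind the hinge) and both plates are in view, orange on the right at (240,305). I'll release, retreat and go above the plate.

Request:
{"fn": "play_rows", "kwargs": {"commands": [{"wx":0,"wy":0,"wz":0,"dx":0,"dy":0,"dz":0,"grip":0.3},{"wx":0,"wy":0,"wz":0,"dx":0,"dy":0,"dz":0,"grip":0.3},{"wx":0,"wy":0,"wz":0,"dx":0,"dy":0,"dz":-3,"grip":0.3},{"wx":0,"wy":0,"wz":0,"dx":0,"dy":0,"dz":-7,"grip":0.3},{"wx":0,"wy":0,"wz":0,"dx":0,"dy":0,"dz":-10,"grip":0.3}]}}

```text
t: 10.82
tcp_pos: [0.6145, -0.0074, 0.2796]
eef_rot: [0.153, 2.615, -0.042]
ft_force: [-1.4, 0.6, 0.4]
finger_gap: 0.0552
```

Run:
```python
from h import *
s=st(); ask(['flap_tab','plate_orange_center','plate_orange','plate_blue'],'wrist')
rel(s,[.563,.0315,.24],Rt(83.7))
```

```text
t 10.825 tcp [ 0.6145 -0.0074  0.2796] rot [ 0.1528  2.6154 -0.0422] F [-1.3836  0.6109  0.4191] gap 0.05522940414317082 q [-0.9934  0.017   0.8508  2.1266  0.2439  0.5096  1.1248]
wrist place_of flap_tab [ 0.6533 -0.013   0.2149] 0.78 []
wrist place_of plate_orange_center [ 0.6552 -0.0133  0.2143] 0.35 []
wrist place_of plate_blue [ 0.6525 -0.0103  0.2212] 0.47 []
d cm [6.8029 3.2682 0.6473] w deg [-0.1593 29.9313 -0.3801]
```

Request:
{"fn": "play_rows", "kwargs": {"commands": [{"wx":0,"wy":10,"wz":0,"dx":3.4,"dy":1.6,"dz":-1,"grip":0.1},{"wx":0,"wy":20,"wz":0,"dx":5.5,"dy":3.3,"dz":0,"grip":0.1},{"wx":0,"wy":29.9,"wz":-0.4,"dx":6.8,"dy":3.3,"dz":0.6,"grip":0.1},{"wx":0,"wy":29.9,"wz":-0.4,"dx":6.8,"dy":3.3,"dz":0.6,"grip":0.1},{"wx":0,"wy":29.9,"wz":-0.4,"dx":6.8,"dy":3.3,"dz":0.6,"grip":0.1}]}}

```text
t: 11.65
tcp_pos: [0.5636, 0.0311, 0.2393]
eef_rot: [0.175, 3.134, -0.005]
ft_force: [-0.9, 0.6, 0.1]
finger_gap: 0.0468
```

Run:
```python
from h import *
s=st(); im=save('wrist','w4.png'); ask(['flap_tab','plate_orange_center','plate_orange','plate_blue','drawer_middle'],'wrist')
C=cam('wrist',s)
hsv=cv2.cvtColor(im,cv2.COLOR_RGB2HSV); m=cv2.inRange(hsv,(5,150,60),(22,255,255)); n,l,stt,c=cv2.connectedComponentsWithStats(m)
for i in range(1,n):
    if stt[i,4]>60: print(stt[i],c[i])
o=np.array([.639,-.009,0]); a=np.radians(-6.3); X=np.array([np.cos(a),np.sin(a),0]);Y=np.array([-np.sin(a),np.cos(a),0]);Z=np.array([0,0,1])
k=o-.07*X+.033*Y+.083*Z; print(k,proj(C,[k+.03*X,k-.03*X,k+.03*X+.004*Y,k-.03*X+.004*Y,k-.03*X-.004*Y]))
```

```text
t 11.65 tcp [0.5636 0.0311 0.2393] rot [ 0.1749  3.1337 -0.0055] F [-0.9366  0.6128  0.1477] gap 0.04675833310118357 q [-0.8414  0.3075  0.8272  1.8852 -0.2545  1.0561  1.5479]
wrist place_of flap_tab [ 0.72   -0.289  -0.0025] 0.16 []
wrist place_of plate_orange [0.5876 0.0292 0.0232] 0.67 []
wrist place_of plate_orange [ 0.7219 -0.2886 -0.0014] 0.15 []
wrist place_of plate_blue [ 0.5783 -0.0337  0.0228] 0.57 []
wrist place_of drawer_middle [0.5808 0.0017 0.0952] 0.98 []
wrist place_of drawer_middle [ 0.6393 -0.0073  0.0025] 0.2 []
[  73   83  325   22 6831] [234.2395  93.0634]
[276 166  11  79 761] [280.6255 205.8279]
[0.573  0.0315 0.083 ] [[281.4604 232.0112]
 [281.5392 163.0179]
 [286.1064 232.0104]
 [286.4704 163.0148]
 [276.6083 163.021 ]]
```

View pics/w4.png

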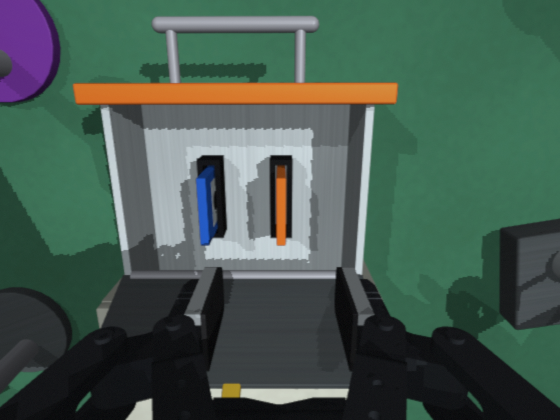

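Run:
```python
from h import *
s=bot.get_state(); C=cam('wrist',s)
o=np.array([.639,-.009,0]); a=np.radians(-6.3); X=np.array([np.cos(a),np.sin(a),0]);Y=np.array([-np.sin(a),np.cos(a),0])
def show(n,uv,z):
    P=unproj(C,uv,z)-o; print(n,np.round(np.c_[P@X,P@Y]*1e3,1))
show('front outer top (exp -173)',[[76,84],[397,84]],.1)
show('front inner top (exp -158)',[[235,103]],.1)
show('bar (exp -213)',[[160,23],[235,23],[312,23]],.083)
show('orange top (exp -100..-40, 33)',[[281,178],[281,245]],.083)
show('blue top',[[210,166],[204,243]],.083)
show('slot rim (exp -103..-37)',[[281,155]],.047)
ask(['drawer_handle','cabinet'],'wrist')
bot.get_image('top'); ask(['drawer_handle','drawer_middle','cabinet'],'top')
```

```text
front outer top (exp -173) [[-160.7 -113.6]
 [-161.   118. ]]
front inner top (exp -158) [[-147.6    0.6]]
bar (exp -213) [[-203.1  -54. ]
 [-203.2    0.7]
 [-203.3   56.9]]
orange top (exp -100..-40, 33) [[-87.5  34.6]
 [-27.5  34.8]]
blue top [[-97.5 -23.5]
 [-29.3 -32.5]]
slot rim (exp -103..-37) [[-100.5   34.8]]
wrist place_of drawer_handle [0.4353 0.0117 0.0817] 0.79 []
wrist place_of drawer_handle [0.5857 0.0296 0.0525] 0.39 []
wrist place_of cabinet [ 0.6398 -0.0071  0.0004] 0.67 []
top place_of drawer_handle [0.4303 0.0138 0.082 ] 0.78 []
top place_of drawer_middle [ 0.5782 -0.0038  0.0905] 0.75 []
top place_of cabinet [ 0.6395 -0.0078  0.0012] 0.57 []
```

The pictures put the drawer about 11 mm short of its stop, so swinging the flap must have pushed it in (bar at cabinet x = -203 mm, not -213; orange plate also +12 mm). I'll push it back to the stop from the inside of the front with shut fingers.

Request:
{"fn": "play_rows", "kwargs": {"commands": [{"wx":0,"wy":0,"wz":0,"dx":3.9,"dy":-3.2,"dz":0,"grip":-1},{"wx":0,"wy":0,"wz":0,"dx":3.9,"dy":-3.2,"dz":3,"grip":-1},{"wx":0,"wy":0,"wz":0,"dx":3.9,"dy":-3.2,"dz":8,"grip":-1},{"wx":0,"wy":0,"wz":0,"dx":3.9,"dy":-3.2,"dz":13,"grip":-1},{"wx":0,"wy":0,"wz":0,"dx":3.9,"dy":-3.2,"dz":16.7,"grip":-1},{"wx":0,"wy":0,"wz":0,"dx":3.9,"dy":-3.2,"dz":16.7,"grip":-1},{"wx":0,"wy":0,"wz":0,"dx":4.8,"dy":-3.2,"dz":16.7,"grip":-1},{"wx":0,"wy":0,"wz":0,"dx":5.7,"dy":-3.2,"dz":16.7,"grip":-1},{"wx":0,"wy":0,"wz":0,"dx":6.3,"dy":-3.2,"dz":16.7,"grip":-1},{"wx":0,"wy":0,"wz":0,"dx":6.8,"dy":-3.2,"dz":16.7,"grip":-1},{"wx":0,"wy":0,"wz":0,"dx":6.8,"dy":-3.2,"dz":16.7,"grip":-1}]}}

```text
t: 13.62
tcp_pos: [0.493, 0.008, 0.0739]
eef_rot: [0.171, 3.134, -0.002]
ft_force: [0.8, -0.1, 1.3]
finger_gap: 0.0003
```

Request:
{"fn": "play_rows", "kwargs": {"commands": [{"wx":0,"wy":0,"wz":0,"dx":0.3,"dy":0,"dz":0,"grip":-1},{"wx":0,"wy":0,"wz":0,"dx":0.6,"dy":0,"dz":0,"grip":-1},{"wx":0,"wy":0,"wz":0,"dx":0.6,"dy":0,"dz":0,"grip":-1}]}}

```text
t: 14.0
tcp_pos: [0.4912, 0.0081, 0.0742]
eef_rot: [0.171, 3.127, -0.004]
ft_force: [25.2, -2.1, -16.0]
finger_gap: 0.0003
```

Run:
```python
from h import *
s=st(); im=save('wrist','w5.png');C=cam('wrist',s)
ask(['drawer_handle','drawer_middle','plate_orange_center'],'wrist')
bot.get_image('top'); ask(['drawer_handle','drawer_middle'],'top')
```

```text
t 14.0 tcp [0.4912 0.0081 0.0742] rot [ 0.171   3.1267 -0.004 ] F [ 25.2365  -2.0885 -16.0447] gap 0.0002923341387018971 q [-0.7307  0.4261  0.71    2.183  -0.4446  0.6659  1.7507]
wrist place_of drawer_handle [0.4262 0.0107 0.0808] 0.81 []
top place_of drawer_handle [0.4213 0.0134 0.0822] 0.72 []
top place_of drawer_middle [ 0.5668 -0.0027  0.0896] 0.88 []
```

View pics/w5.png

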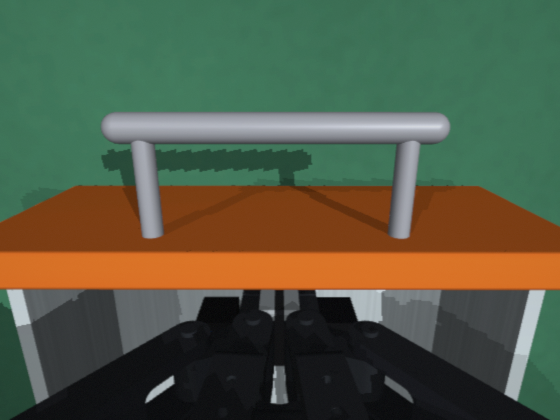

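Handle and middle have moved back out about 10 mm, and the drawer is hard against its stop at 25 N. Now above the plate.

Request:
{"fn": "play_rows", "kwargs": {"commands": [{"wx":0,"wy":0,"wz":0,"dx":-1.8,"dy":0,"dz":0,"grip":-1},{"wx":0,"wy":0,"wz":0,"dx":-1.8,"dy":0,"dz":-5,"grip":-1},{"wx":0,"wy":0,"wz":0,"dx":-1.8,"dy":0,"dz":-10,"grip":-1},{"wx":0,"wy":0,"wz":0,"dx":-5,"dy":2,"dz":-12,"grip":0},{"wx":0,"wy":0,"wz":0,"dx":-8.4,"dy":3.35,"dz":-12,"grip":0},{"wx":0,"wy":0,"wz":0,"dx":-8.4,"dy":3.35,"dz":-12,"grip":0},{"wx":0,"wy":0,"wz":0,"dx":-8.4,"dy":3.35,"dz":-12,"grip":0}]}}

```text
t: 15.22
tcp_pos: [0.5729, 0.0321, 0.1927]
eef_rot: [0.173, 3.137, -0.004]
ft_force: [0.1, 0.2, -1.0]
finger_gap: 0.0427
```

Run:
```python
from h import *
s=st(); im=save('wrist','w6.png'); C=cam('wrist',s)
ask(['drawer_middle','plate_orange_center','plate_orange'],'wrist')
hsv=cv2.cvtColor(im,cv2.COLOR_RGB2HSV); m=cv2.inRange(hsv,(5,150,120),(22,255,255)); m[:100]=0; n,l,stt,c=cv2.connectedComponentsWithStats(m)
o=np.array([.639,-.009,0]); a=np.radians(-6.3); X=np.array([np.cos(a),np.sin(a),0]);Y=np.array([-np.sin(a),np.cos(a),0])
for i in range(1,n):
    if stt[i,4]>60:
        print(stt[i],c[i]); ys,xs=np.nonzero(l==i)
        u=[[xs[ys<ys.min()+4].mean(),ys.min()],[xs[ys>ys.max()-4].mean(),ys.max()]]; P=unproj(C,u,.083); print(u,P,(P-o)@X,(P-o)@Y)
Rc=R.from_rotvec(s['eef_rot']).as_matrix(); print(Rc)
rel(s,[.5742,.0329,.05],Rt(83.7))
```

```text
t 15.225 tcp [0.5729 0.0321 0.1927] rot [ 0.1727  3.1367 -0.0038] F [ 0.062   0.1712 -0.9966] gap 0.04267207551328699 q [-0.8089  0.3926  0.8161  1.9108 -0.3388  0.9818  1.6218]
wrist place_of drawer_middle [0.5701 0.0006 0.0969] 0.68 []
wrist place_of plate_orange_center [0.5715 0.0322 0.0506] 0.58 []
wrist place_of plate_orange [0.5736 0.0318 0.0222] 0.96 []
[272 154  12  90 995] [277.5226 198.5829]
[[np.float64(278.38709677419354), np.int64(154)], [np.float64(277.5), np.int64(243)]] [[0.5369 0.0352 0.083 ]
 [0.602  0.0274 0.083 ]] [-0.1063 -0.0408] [0.0328 0.0321]
[[-0.994   0.1098  0.    ]
 [ 0.1098  0.994  -0.0025]
 [-0.0003 -0.0024 -1.    ]]
d cm [-0.1196  0.1252 14.2722] w deg [-0.1397  0.0164 -0.0025]
```

Request:
{"fn": "play_rows", "kwargs": {"commands": [{"wx":0,"wy":0,"wz":0,"dx":0.1,"dy":0,"dz":5,"grip":0},{"wx":0,"wy":0,"wz":0,"dx":0.1,"dy":0,"dz":9,"grip":0},{"wx":0,"wy":0,"wz":0,"dx":0.1,"dy":0,"dz":12,"grip":0},{"wx":0,"wy":0,"wz":0,"dx":0.1,"dy":0,"dz":14.1,"grip":0},{"wx":0,"wy":0,"wz":0,"dx":0.1,"dy":0,"dz":14.1,"grip":0},{"wx":0,"wy":0,"wz":0,"dx":0.1,"dy":0,"dz":14.1,"grip":-1},{"wx":0,"wy":0,"wz":0,"dx":0.1,"dy":0,"dz":14.1,"grip":-1},{"wx":0,"wy":0,"wz":0,"dx":0.1,"dy":0,"dz":14.1,"grip":-1},{"wx":0,"wy":0,"wz":0,"dx":0.1,"dy":0,"dz":14.1,"grip":-1}], "squeeze": 40}}

```text
t: 16.55
tcp_pos: [0.5737, 0.0324, 0.0531]
eef_rot: [0.172, 3.134, -0.002]
ft_force: [-0.5, -1.3, 7.4]
finger_gap: 0.0077
```

Request:
{"fn": "play_rows", "kwargs": {"commands": [{"wx":0,"wy":0,"wz":0,"dx":0,"dy":0,"dz":-1,"grip":-1},{"wx":0,"wy":0,"wz":0,"dx":0,"dy":0,"dz":-2.5,"grip":-1},{"wx":0,"wy":0,"wz":0,"dx":0,"dy":0,"dz":-4.5,"grip":-1},{"wx":0,"wy":0,"wz":0,"dx":0,"dy":0,"dz":-8,"grip":-1},{"wx":0,"wy":0,"wz":0,"dx":0,"dy":0,"dz":-12,"grip":-1},{"wx":0,"wy":0,"wz":0,"dx":0,"dy":0,"dz":-17,"grip":-1},{"wx":0,"wy":0,"wz":0,"dx":0,"dy":0,"dz":-22,"grip":-1},{"wx":0,"wy":0,"wz":0,"dx":0,"dy":0,"dz":-27,"grip":-1},{"wx":0,"wy":0,"wz":0,"dx":0,"dy":0,"dz":-29,"grip":-1},{"wx":0,"wy":0,"wz":0,"dx":0,"dy":0,"dz":-29,"grip":-1}]}}

```text
t: 17.8
tcp_pos: [0.5729, 0.0326, 0.3443]
eef_rot: [0.172, 3.133, -0.0]
ft_force: [0.1, 0.3, -1.4]
finger_gap: 0.0075
```

Run:
```python
from h import *
s=st(); w=save('wrist','w7.png'); a=save('scene','s2.png'); t=save('top','t2.png')
ask(['reader','read_spot','plate_orange_center'],'wrist');ask(['reader','drawer_handle','plate_orange_center','flap_tab'],'scene');ask(['reader','drawer_handle','flap_tab'],'top')
A=cv2.resize(a[60:270,60:340],(560,420)); cv2.imwrite('pics/a4.png',cv2.resize(np.vstack([A,w])[:,:,::-1],None,fx=.7,fy=.7))
```

```text
t 17.8 tcp [0.5729 0.0326 0.3443] rot [ 0.1722  3.1326 -0.0003] F [ 0.0547  0.3173 -1.4488] gap 0.00745603625165092 q [-0.9241  0.2333  0.9157  1.733  -0.1928  1.2659  1.497 ]
wrist place_of reader [ 0.4118 -0.2146 -0.0028] 0.83 []
wrist place_of reader [ 0.7195 -0.2907 -0.0005] 0.8 []
scene place_of reader [ 0.7181 -0.4505  0.003 ] 0.95 []
scene place_of reader [ 0.7239 -0.2933 -0.0047] 0.8 []
scene place_of reader [ 0.4105 -0.2082 -0.0012] 0.71 []
scene place_of drawer_handle [0.4294 0.016  0.0845] 0.59 []
scene place_of plate_orange_center [0.5701 0.0326 0.3411] 0.59 []
scene place_of flap_tab [ 0.6663 -0.014   0.2019] 0.59 []
top place_of reader [ 0.7194 -0.2943 -0.0007] 0.95 []
top place_of reader [ 0.7144 -0.4522  0.0026] 0.87 []
top place_of reader [ 0.4107 -0.2123  0.0006] 0.64 []
top place_of drawer_handle [0.4206 0.015  0.0836] 0.67 []
top place_of drawer_handle [ 0.5654 -0.0394  0.0243] 0.36 []
top place_of flap_tab [ 0.6649 -0.0093  0.2028] 0.81 []
top place_of flap_tab [ 0.5644 -0.0015  0.0914] 0.63 []
```

View pics/a4.png

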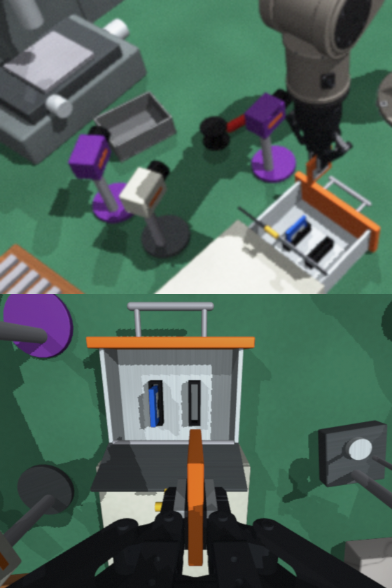

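The drawer is out, the flap rests open (tab at z 0.203, behind the hinge), the orange plate is in the jaws and the blue one is still in its slot. Next I'll go high above the read spot for a closer look at the reader.

Run:
```python
from h import *
s=bot.get_state(); rel(s,[.566,-.334,.38],Rt(15))
```

```text
d cm [ -3.3696 -36.5532  -3.7199] w deg [-0.0546  0.1432 68.7212]
```

Request:
{"fn": "play_rows", "kwargs": {"commands": [{"wx":0,"wy":0,"wz":3,"dx":-0.3,"dy":-3,"dz":-2,"grip":-1},{"wx":0,"wy":0,"wz":12,"dx":-0.8,"dy":-7,"dz":-3.7,"grip":-1},{"wx":0,"wy":0,"wz":21,"dx":-1.2,"dy":-12,"dz":-3.7,"grip":-1},{"wx":0,"wy":0,"wz":30,"dx":-1.7,"dy":-17,"dz":-3.7,"grip":-1},{"wx":0,"wy":0,"wz":39,"dx":-2.1,"dy":-22,"dz":-3.7,"grip":-1},{"wx":0,"wy":0,"wz":48,"dx":-2.6,"dy":-27,"dz":-3.7,"grip":-1},{"wx":0,"wy":0,"wz":57,"dx":-3,"dy":-31,"dz":-3.7,"grip":-1},{"wx":0,"wy":0,"wz":64,"dx":-3.2,"dy":-34.5,"dz":-3.7,"grip":-1},{"wx":0,"wy":0,"wz":68.7,"dx":-3.4,"dy":-36.5,"dz":-3.7,"grip":-1},{"wx":0,"wy":0,"wz":68.7,"dx":-3.4,"dy":-36.5,"dz":-3.7,"grip":-1},{"wx":0,"wy":0,"wz":68.7,"dx":-3.4,"dy":-36.5,"dz":-3.7,"grip":-1}]}}

```text
t: 19.82
tcp_pos: [0.5667, -0.3328, 0.3797]
eef_rot: [1.908, 2.493, -0.001]
ft_force: [0.5, 0.7, -0.9]
finger_gap: 0.0075
```

Run:
```python
from h import *
s=st(); w=save('wrist','w8.png'); ask(['reader','read_spot','plate_orange_center'],'wrist')
C=cam('wrist',s)
o=np.array([.7215,-.2925,0]);a=np.radians(15);X=np.array([np.cos(a),np.sin(a),0]);Y=np.array([-np.sin(a),np.cos(a),0]);Z=np.array([0,0,1])
print('lens',proj(C,[o-.061*X+.19*Z]),'base c',proj(C,[o+.014*Z]),'spot',proj(C,[o-.161*X+.19*Z]), 'hous front edge-ish', proj(C,[o-.03*X+.0275*Y+.217*Z,o-.03*X-.0275*Y+.217*Z]))
```

```text
t 19.825 tcp [ 0.5667 -0.3328  0.3797] rot [ 1.9083  2.493  -0.0009] F [ 0.4886  0.6968 -0.9252] gap 0.00746543224263184 q [-0.3211  0.5141  1.162   1.4951 -0.4722  1.4392  1.1181]
wrist place_of reader [ 0.7208 -0.2902  0.0013] 0.85 []
wrist place_of reader [ 0.4113 -0.2162  0.0013] 0.74 []
wrist place_of reader [ 0.7165 -0.4514 -0.002 ] 0.72 []
lens [[385.7781 180.7187]] base c [[395.097  150.8895]] spot [[276.5308 180.4648]] hous front edge-ish [[435.3723 155.8417]
 [427.045  218.8738]]
```

View pics/w8.png

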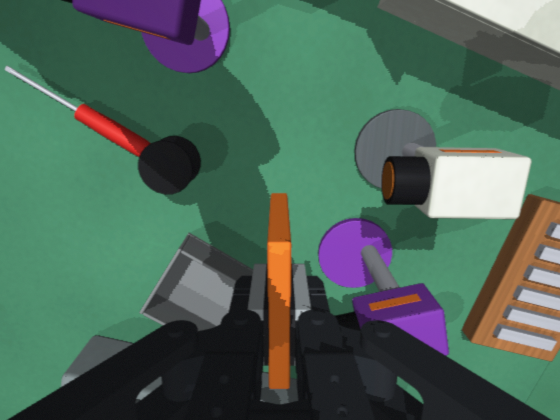

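The wrist view shows the reader's lens front at about (388,180), the housing top spanning (430–530, 150–217) and the base at (397,148). All match a 15° yaw prediction within about 2 px. Now a refined yaw from the housing edges.

Run:
```python
from h import *
s=st(); C=cam('wrist',s); im=cv2.imread('pics/w8.png'); g=im.min(2)
m=(g[130:240,405:545]>150).astype(np.uint8)
cn=max(cv2.findContours(m,0,2)[0],key=cv2.contourArea); ap=cv2.approxPolyDP(cn,3,True)[:,0]+[405,130]; print(ap.tolist())
pts=cn[:,0]+[405,130]
def edge(sel):
    P=unproj(C,pts[sel],.217)[:,:2]; vx,vy,x0,y0=cv2.fitLine(P.astype(np.float32),2,0,.001,.001).ravel(); return np.degrees(np.arctan2(vy,vx)),np.array([x0,y0]),sel.sum()
x,y=pts.T
print('near edge',edge((y>210)&(x>436)&(x<512))); print('far edge',edge((y<165)&(x>445)&(x<522)))
print('front',edge((x<440)&(y>162)&(y<210)))
base=np.array([.7215,-.2925])
# base circle fit: gray disc
b=im[100:195,345:445].astype(int); mm=((abs(b[:,:,1]-b[:,:,2])<22)&(b.max(2)<150)&(b.max(2)>60)).astype(np.uint8)
mm=cv2.morphologyEx(mm,cv2.MORPH_OPEN,np.ones((5,5)));c2=max(cv2.findContours(mm,0,1)[0],key=cv2.contourArea)[:,0]+[345,100]
P=unproj(C,c2,.014)[:,:2]; 
from scipy.optimize import least_squares
r=least_squares(lambda q:np.hypot(*(P-q[:2]).T)-.055,[.72,-.292],loss='soft_l1',f_scale=.002); print('base c',r.x,len(P),np.median(abs(r.fun)))
print('lens rim px->',unproj(C,[[388,180]],.19), 'plate front top/bottom edges')
```

```text
t 20.025 tcp [ 0.5668 -0.3326  0.38  ] rot [ 1.908   2.4927 -0.0003] F [ 0.0473  0.5674 -1.5303] gap 0.007392402191009551 q [-0.3218  0.5137  1.1623  1.4951 -0.4724  1.4392  1.1176]
[[436, 158], [429, 216], [518, 215], [530, 164], [528, 157]]
near edge (np.float32(-26.518576), array([ 0.7479, -0.3124], dtype=float32), np.int64(2))
far edge (np.float32(13.993351), array([ 0.7237, -0.2631], dtype=float32), np.int64(11))
front (np.float32(-75.65173), array([ 0.693 , -0.2981], dtype=float32), np.int64(12))
base c [ 0.7201 -0.2905] 276 0.00227472021555402
lens rim px-> [[ 0.6647 -0.3069  0.19  ]] plate front top/bottom edges
```

Run:
```python
from h import *
s=bot.get_state(); C=cam('wrist',s); Rc=R.from_rotvec(s['eef_rot']).as_matrix(); t=np.array(s['tcp_pos'])
for dx in(-.003,0,.003):
  for dz in(0,.004):
    print(dx,dz,proj(C,[t+Rc@[.03+dx,0,-.031+dz],t+Rc@[.03+dx,0,.031+dz],t+Rc@[-.03+dx,0,-.031+dz]]).round(1).tolist())
im=cv2.imread('pics/w8.png'); print([(r,im[r,279].tolist()) for r in list(range(188,200))+list(range(232,248,2))+list(range(380,394,2))])
rel(s,[.565,-.331,.191],Rt(14.3))
```

```text
-0.003 0 [[276.6, 251.9], [277.2, 199.6], [276.8, 397.4]]
-0.003 0.004 [[276.7, 247.0], [277.2, 197.3], [276.9, 389.3]]
0 0 [[276.6, 243.5], [277.2, 193.6], [276.8, 391.0]]
0 0.004 [[276.7, 238.8], [277.2, 191.5], [276.9, 383.1]]
0.003 0 [[276.6, 234.9], [277.2, 187.6], [276.8, 384.5]]
0.003 0.004 [[276.7, 230.5], [277.2, 185.6], [276.9, 376.7]]
[(188, [115, 150, 81]), (189, [115, 151, 81]), (190, [116, 150, 81]), (191, [116, 151, 85]), (192, [108, 144, 99]), (193, [58, 103, 143]), (194, [31, 84, 161]), (195, [29, 82, 163]), (196, [28, 82, 163]), (197, [29, 83, 163]), (198, [29, 84, 163]), (199, [29, 83, 163]), (232, [27, 82, 163]), (234, [28, 83, 163]), (236, [28, 83, 164]), (238, [29, 82, 162]), (240, [29, 84, 167]), (242, [46, 125, 232]), (244, [53, 144, 245]), (246, [53, 145, 245]), (380, [30, 87, 172]), (382, [31, 88, 173]), (384, [30, 88, 173]), (386, [30, 87, 172]), (388, [47, 84, 153]), (390, [87, 86, 78]), (392, [87, 86, 77])]
d cm [ 0.2372 -0.1619 18.8948] w deg [0.079  0.1192 0.8351]
```

Request:
{"fn": "play_rows", "kwargs": {"commands": [{"wx":0,"wy":0,"wz":0.8,"dx":0.2,"dy":-0.2,"dz":3,"grip":-1},{"wx":0,"wy":0,"wz":0.8,"dx":0.2,"dy":-0.2,"dz":7,"grip":-1},{"wx":0,"wy":0,"wz":0.8,"dx":0.2,"dy":-0.2,"dz":11,"grip":-1},{"wx":0,"wy":0,"wz":0.8,"dx":0.2,"dy":-0.2,"dz":14.5,"grip":-1},{"wx":0,"wy":0,"wz":0.8,"dx":0.2,"dy":-0.2,"dz":17,"grip":-1},{"wx":0,"wy":0,"wz":0.8,"dx":0.2,"dy":-0.2,"dz":18.4,"grip":-1},{"wx":0,"wy":0,"wz":0.8,"dx":0.2,"dy":-0.2,"dz":18.9,"grip":-1},{"wx":0,"wy":0,"wz":0.8,"dx":0.2,"dy":-0.2,"dz":18.9,"grip":-1},{"wx":0,"wy":0,"wz":0.8,"dx":0.2,"dy":-0.2,"dz":18.9,"grip":-1}]}}

```text
t: 21.15
tcp_pos: [0.5646, -0.3327, 0.1917]
eef_rot: [1.927, 2.477, -0.001]
ft_force: [-0.2, 0.2, -1.0]
finger_gap: 0.0073
```

Run:
```python
from h import *
s=st(); print(R.from_rotvec(s['eef_rot']).as_matrix()); rel(s,[.565,-.331,.1915],Rt(14.3))
w=save('wrist','w9.png'); a=save('scene','s3.png'); t=save('top','t3.png')
ask(['read_spot','plate_orange_center','flap_tab','drawer_handle'],'scene'); ask(['read_spot','plate_orange_center','flap_tab','drawer_handle'],'top'); ask(['read_spot'],'wrist')
A=cv2.resize(a[60:270,60:340],(560,420)); cv2.imwrite('pics/a5.png',cv2.resize(np.vstack([A,w])[:,:,::-1],None,fx=.7,fy=.7))
```

```text
t 21.15 tcp [ 0.5646 -0.3327  0.1917] rot [ 1.927   2.4767 -0.0006] F [-0.2075  0.2013 -1.0402] gap 0.007277600615406672 q [-0.2595  0.6478  1.0357  1.733  -0.6142  1.1201  1.2163]
[[-0.2458  0.9693  0.0026]
 [ 0.9693  0.2458 -0.0025]
 [-0.003   0.0019 -1.    ]]
d cm [0.1542 0.0808 0.0229] w deg [ 0.1078  0.1745 -0.0683]
scene place_of read_spot [ 0.5701 -0.0022  0.0941] 0.39 []
scene place_of flap_tab [ 0.6664 -0.0139  0.2028] 0.74 []
scene place_of drawer_handle [0.7    0.3215 0.0015] 0.63 []
scene place_of drawer_handle [ 0.5646 -0.3305  0.1925] 0.34 []
top place_of read_spot [0.4527 0.44   0.0019] 0.34 []
top place_of flap_tab [ 0.6658 -0.0087  0.205 ] 0.7 []
top place_of flap_tab [0.4502 0.4382 0.0029] 0.26 []
top place_of drawer_handle [0.4201 0.0136 0.0828] 0.9 []
```

View pics/a5.png

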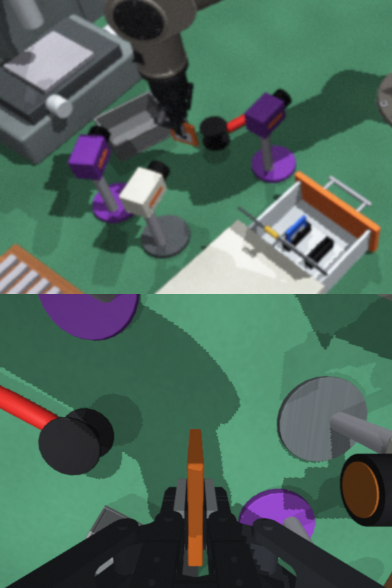

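Run:
```python
from h import *
s=st(); C=cam('wrist',s); im=cv2.imread('pics/w9.png'); hsv=cv2.cvtColor(im,cv2.COLOR_BGR2HSV)
m=cv2.inRange(hsv,(5,120,50),(22,255,255)); m[:,:450]=0
c=max(cv2.findContours(m,0,2)[0],key=cv2.contourArea); e=cv2.fitEllipse(c); print(e)
P=unproj(C,[e[0]],.19)[0]; print('lens',P)
a=np.radians(14.3); print('spot from lens',P-.1*np.array([np.cos(a),np.sin(a),0]))
d=np.array(P)-s['tcp_pos']; print('along',d[:2]@[np.cos(a),np.sin(a)],'lateral',d[:2]@[-np.sin(a),np.cos(a)])
```

```text
t 21.75 tcp [ 0.5642 -0.3325  0.1908] rot [ 1.9279  2.4775 -0.0012] F [ 0.9428  0.3655 -1.1492] gap 0.007179298604987065 q [-0.2592  0.6487  1.035   1.7338 -0.6145  1.1197  1.2164]
((515.087890625, 279.21826171875), (50.960296630859375, 81.72635650634766), 169.01950073242188)
lens [ 0.6643 -0.3073  0.19  ]
spot from lens [ 0.5674 -0.332   0.19  ]
along 0.10320508454574077 lateral -0.0003471957313935713
```

Run:
```python
from h import *
print(bot.hand_in()); st()
```

```text
the job is handed in; nothing more can be done
None
the job is handed in; nothing more can be done
```

I did the whole task and handed the job in at about 22 s, with the orange plate still held at the read spot.

- **Drawer:** I pulled it to its stop, where it would move no further under 33 N. Swinging the flap then pushed it back about 11 mm. I noticed this in the wrist picture and pushed it out to the stop again from inside the front, up to 25 N. So the drawer reached its final position only after the flap was open.
- **Flap:** I swung it past upright and let go. It rests open by itself, with the tab at z ≈ 0.203 m, behind the hinge.
- **Plate:** I drew the orange plate straight up out of the left (+y) slot. The blue one stayed in its slot.
- **Presentation:** In the last check the plate was upright and square to the lens, within about 0.2° of the 14.3° camera yaw I measured. It was about 103 mm in front of the lens by direct sighting, or about 100 mm by the camera base estimate. It was at most about 1.5 mm off centre sideways, and its centre was at about z 0.19 m. The grip was steady at a 7.2 mm gap.

**Checks that disagreed or failed:**
- The two estimates of the read spot differ by about 3 mm.
- The networks did not find the plate or the read spot in the final pictures, so that check rests on the arm's own reading and the lens pixels.
- Two of the last handle detections from the scene camera were clearly false. The top camera put the handle at the open position.

I saw no sign that any other thing had been moved or that the camera had been touched.

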